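Sort the cart-top leftovers for compost, recycling and battery take-back

ROBOT

A 6-joint arm with a two-finger parallel gripper is mounted at the origin on the work surface. World frame = base frame: x ahead of the robot, y to its left, z up, the work surface at z = 0. Lengths are in m, angles in rad, forces in N, time in s.
With the tool pointing down it reaches from about 0.35 to 0.725 m from the base axis. Payload 4.3 kg.
Tool frame: the origin (TCP) lies on the centre line of the jaws, within the pads' length; the fingertips stand 11 mm ahead of it and the grasp point (between the pads) lies 8 mm behind it (arm.tip_extent is the distance from the TCP to the fingertips, in m); z points along the fingers, y is the line along which they close (so a half turn about z gives the same grasp; the last joint's range is limited). The gripper opens to 85 mm and grips with 20 to 120 N. Pads are 22 mm wide; open, the fingers measure 114 mm over their backs; the gripper's body (76 mm by 85 mm) begins 54 mm behind the grasp point. The pads swing forward as they close: fully open they stand 13 mm farther back than shut.
Start: joints at [-1.381, 0.377, 0.081, 1.274, 0, 1.46], TCP at [0.17, -0.549, 0.205] pointing down, gripper open.
Joint ranges: [-2.72, 2.72], [-0.84, 1.66], [-1.02, 1.22], [-1.77, 2.12], [-1.37, 1.28], [-3.14, 3.14]. Speed limits (rad/s): [2.57, 2.57, 3.14, 3.14, 3.14, 3.14].

INTERFACE

Orientations are given as a unit quaternion [x, y, z, w].
In Python, from bench import arm gives the robot as it stands. Calls block until the motion is done:
- arm.goto(position, orientation): joint-space move of the TCP to a pose.
- arm.move_linear(position, rotation=None, feed=0.15, f_stop=None): straight line of the TCP; rotation=None keeps the orientation; feed is the mean speed in m/s. With f_stop (N) it stops when the force on the tool has changed by that much, and returns True; else False.
- arm.goto_joints(angles): joint-space move.
- arm.open() and arm.close(): open the fingers fully, or close them until they stop; the grip force is fixed at half the most.
- arm.hold(seconds).
- arm.ik(position, orientation): joint angles nearest the present ones, or None.
- arm.get_obs(): the state.
- arm.snapshot(name): name is "scene" or "top"; returns the picture (384x512x3 uint8, red, green, blue); there is no depth.
- arm.camera_info(name): a dict with "fx", "fy", "cx", "cy" (pixels), "k1" (the pictures are not rectified: a ray, as slopes to the right and down, at radius r is drawn at 1 + k1 r^2 times it, then the intrinsics apply), "R" (3x3) and "t" (3): a world point X has camera coordinates R X + t. Camera axes: x right, y down, z forward; pixel columns grow to the right and rows downward; lengths in m; the calibration is good to about 2 mm. A picture is of the moment at which its call begins. camera_info takes no time and is no camera call.
A pose or a line that the arm cannot do raises arm.PlanningError and nothing moves.
- arm.hand_in(): hands the job in; it is judged then, once.
Trained networks look in the newest picture that a camera, given by its name, has taken for a name from the list of things; names that differ only in an ending like _2 or _b are one class to them, and where a whole thing is asked for, a point or a joint stands for the part that bears it (a point fixed in the world has none). Each returns a list of dicts, best first, with "score" (0 to 1); they miss things now and then, are a little off and sometimes report something else, mostly with a low value. They report only what shows in the picture. A call takes as long as a camera call.
- arm.look_for(label, camera): "centre" ([x, y, z] in m, in world coordinates, good to about 4 mm: the middle of the surface that is visible of it).
The state is a dict: "clock": time; "joints": joint angles; "dq": joint speeds; "tau": joint torques, N m; "tool_pos": TCP position; "ee_rot": TCP orientation; "wrist_force": force on the tool from outside, world axes, zero at the start; "wrist_torque": the same for the moment, N m; "opening": opening from 0.0 (shut) to 1.0 (fully open); "grip_force": force on a finger pad.
Only numpy, scipy, OpenCV 4.12 (cv2) and the standard library are available. Lean on these libraries where they do the work, as an engineer would, in place of code of your own. Each camera call takes 0.05 s, during which the arm holds its last target. There are 200 camera calls.

TASK

Sort the leftovers on the microwave cart: lay the broken wooden fork flat in the brown compost tray, stand the empty tin and the jam jar upright in the blue recycling tray, and lay the nine-volt battery flat in the red battery tray. Set each thing down on the tray's floor instead of dropping or throwing it, leave the sugar canister, the mug and the ice scraper where they are, and let go of everything.

Things in the scene. Friction and masses are not known exactly. Their poses are not given: they have to be found in the camera images.
- wooden_fork: carved brown wooden fork with one of its three tines snapped short, lying flat, 170 mm long along its x axis (tines to +x, from -85 to +85 mm), handle 14 mm wide (y) and 9 mm thick from x = -85 to +20 mm, head 26 mm wide beyond that. Origin at mid-length on its underside, on the handle, within 8 mm of the centre of mass; z up. 30 g.
- paste_tin: empty upright cylindrical tomato paste tin, bare metal with a green band, diameter 53 mm, 90 mm tall, about 40 g. Origin at the centre of its underside, z up along its axis.
- jam_jar: small upright amber glass jam jar with white label and yellow lid, diameter 50 mm, 60 mm tall in all, about 90 g. Origin at the centre of its underside, z up along its axis.
- nine_volt: nine-volt block battery, black with a copper-coloured end, lying flat: case 46 mm long from x = -24 to +22 mm (copper end at +x, with two 3 mm studs beyond it), 26 mm wide (y), 17 mm high. Origin on its underside, 1 mm from its centre, z up. 46 g.
- compost_tray: brown compost tray: open rectangular tray, fixed in place, 150 x 210 mm outside (x short, y long), 35 mm high, walls 4 mm, inner floor 4 to 5 mm above the table, inside 142 x 202 mm. Origin at the centre of its underside, at table height; z up. 
- recycling_tray: blue recycling tray: open rectangular tray, fixed in place, 150 x 210 mm outside (x short, y long), 35 mm high, walls 4 mm, inner floor 4 to 5 mm above the table, inside 142 x 202 mm. Origin at the centre of its underside, at table height; z up. 
- battery_tray: red tray for used batteries: open rectangular tray, fixed in place, 150 x 210 mm outside (x short, y long), 35 mm high, walls 4 mm, inner floor 4 to 5 mm above the table, inside 142 x 202 mm. Origin at the centre of its underside, at table height; z up. 
- sugar_canister: stainless steel sugar canister with twist cap, diameter 88 mm, 127 mm tall, loose, to be left alone. Origin at the centre of its underside.
- orange_mug: orange mug, diameter 80 mm, 92 mm tall, handle towards its +y reaching about 70 mm from the axis, loose, to be left alone. Origin at the centre of its underside.
- ice_scraper: teal (blue-green) plastic ice scraper lying flat, 150 mm long along its y axis (blade 70 mm wide at +y), up to 16 mm high, loose, to be left alone. Origin at mid-length on its underside.

How it is judged:
At the end, for the whole second after the job is handed in: Fork in the brown tray, tin and jar in the blue, battery in the red: each inside the walls, on the floor (underside at most 12 mm above the tray's), flat or upright within 0.12 rad, at rest, let go; canister, mug and scraper within 20 mm of their start (x of wooden_fork in the frame of compost_tray between -0.07 and 0.07 m and y of wooden_fork in the frame of compost_tray between -0.1 and 0.1 m and z of wooden_fork in the frame of compost_tray below 0.012 m and angle between each of wooden_fork, paste_tin, jam_jar, nine_volt's own z axis and vertical below 0.12 rad and linear speed of each of wooden_fork, paste_tin, jam_jar, nine_volt below 0.02 m/s and angular speed of each of wooden_fork, paste_tin, jam_jar, nine_volt below 0.2 rad/s and contact force between each of wooden_fork, paste_tin, jam_jar, nine_volt and the fingers below 0.05 N and x of paste_tin in the frame of recycling_tray between -0.07 and 0.07 m and y of paste_tin in the frame of recycling_tray between -0.1 and 0.1 m and z of each of paste_tin, jam_jar in the frame of recycling_tray below 0.012 m and x of jam_jar in the frame of recycling_tray between -0.07 and 0.07 m and y of jam_jar in the frame of recycling_tray between -0.1 and 0.1 m and x of nine_volt in the frame of battery_tray between -0.07 and 0.07 m and y of nine_volt in the frame of battery_tray between -0.1 and 0.1 m and z of nine_volt in the frame of battery_tray below 0.012 m and distance of each of sugar_canister, orange_mug, ice_scraper from where it was at the start of the episode below 0.02 m); the robot touches nothing.
It fails at once if the sugar canister, mug or ice scraper is pushed more than 20 mm or tipped over (distance of any of sugar_canister, orange_mug, ice_scraper from where it was at the start of the episode above 0.02 m or angle between any of sugar_canister, orange_mug, ice_scraper's own z axis and vertical above 0.4 rad).
It fails at once if a thing to be sorted is dropped or thrown (moves faster than 0.8 m/s, a fall of over 30 mm, with no finger on it) ((linear speed of wooden_fork above 0.8 m/s and contact force between wooden_fork and the fingers below 0.01 N) or (linear speed of paste_tin above 0.8 m/s and contact force between paste_tin and the fingers below 0.01 N) or (linear speed of jam_jar above 0.8 m/s and contact force between jam_jar and the fingers below 0.01 N) or (linear speed of nine_volt above 0.8 m/s and contact force between nine_volt and the fingers below 0.01 N)).
It also fails if it takes over 99 s, if anything falls off the work surface, if the arm or the gripper's body presses on something with over 40 N, if the wrist force passes 120 N, or if a joint passes its speed limit or range.

## Working session

There is one attempt and no reset: what is moved stays moved. The work goes in short steps, each a Python script; the robot and the scene stay as the last script left them, time stands still between calls to the robot, and variables do not carry over. Pictures are saved under pics/ and viewed, at most 14 in all, crops included, and the job is handed in when it is done.

```bash
ls; mkdir -p pics
python3 - <<'E'
from bench import arm
import cv2,numpy as np
for c in ("scene","top"):
    cv2.imwrite(f"pics/{c}0.png",arm.snapshot(c)[:,:,::-1])
    i=arm.camera_info(c);print(c,{k:np.round(v,4).tolist() for k,v in i.items()})
for n in "wooden_fork paste_tin jam_jar nine_volt compost_tray recycling_tray battery_tray sugar_canister orange_mug ice_scraper".split():
    for c in ("top","scene"):
        print(n,c,[(np.round(d["centre"],3).tolist(),round(d["score"],2)) for d in arm.look_for(n,c)[:2]])
o=arm.get_obs();print(o["clock"],o["tool_pos"],o["ee_rot"],o["opening"],arm.tip_extent)
E
```

```text
pics
scene {'fx': 349.3232, 'fy': 349.3232, 'cx': 255.541, 'cy': 194.968, 'k1': -0.1107, 'R': [[-0.7827, 0.6223, 0.0089], [0.3648, 0.4703, -0.8036], [-0.5043, -0.6257, -0.5951]], 't': [0.4702, -0.199, 1.3898]}
top {'fx': 407.8722, 'fy': 407.8722, 'cx': 256.8861, 'cy': 199.5684, 'k1': -0.0295, 'R': [[0.0206, -0.9998, 0.0028], [-0.9975, -0.0207, -0.067], [0.0671, -0.0014, -0.9977]], 't': [-0.0229, 0.577, 1.0642]}
wooden_fork top [([0.448, -0.059, 0.011], 0.94)]
wooden_fork scene [([0.458, -0.052, 0.006], 0.63)]
paste_tin top [([0.455, 0.177, 0.096], 0.72)]
paste_tin scene [([0.467, 0.196, 0.062], 0.79)]
jam_jar top [([0.441, 0.062, 0.061], 0.68), ([0.425, -0.181, 0.017], 0.33)]
jam_jar scene [([0.446, 0.082, 0.036], 0.52)]
nine_volt top [([0.425, -0.184, 0.017], 0.64)]
nine_volt scene []
compost_tray top [([0.515, 0.399, 0.003], 0.65)]
compost_tray scene [([0.515, 0.401, 0.002], 0.92)]
recycling_tray top [([0.522, -0.401, 0.006], 0.73)]
recycling_tray scene [([0.518, -0.399, 0.011], 0.78)]
battery_tray top [([0.518, 0.4, 0.002], 0.73), ([0.679, 0.016, 0.006], 0.6)]
battery_tray scene [([0.676, 0.012, 0.003], 0.6)]
sugar_canister top [([0.753, -0.219, 0.126], 0.62), ([0.455, 0.179, 0.094], 0.2)]
sugar_canister scene [([0.771, -0.19, 0.085], 0.57)]
orange_mug top [([0.746, 0.213, 0.035], 0.57)]
orange_mug scene [([0.748, 0.227, 0.054], 0.87)]
ice_scraper top [([0.699, 0.413, 0.008], 0.83), ([0.68, 0.016, 0.002], 0.47)]
ice_scraper scene [([0.708, 0.412, 0.01], 0.76), ([0.457, -0.049, 0.007], 0.62)]
1.1 [ 0.16984044 -0.54940929  0.20534105] [9.88783288e-01 1.49357305e-01 2.33104695e-06 7.20003674e-05] 1.0037029422481019 0.011
```

```bash
python3 -c "
import cv2
i=cv2.imread('pics/top0.png');cv2.imwrite('pics/top0b.png',cv2.resize(i,(800,600),interpolation=cv2.INTER_CUBIC))"
```

```text
(no output)
```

View pics/top0b.png

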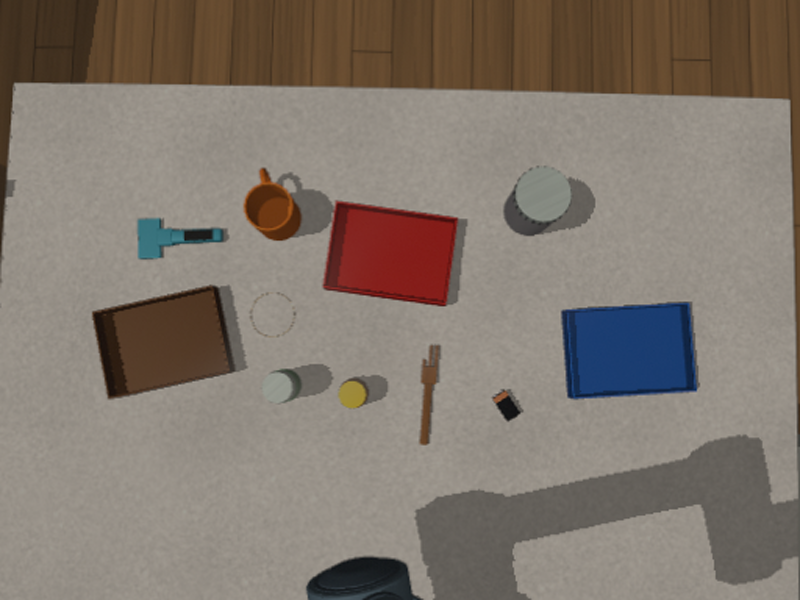

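View pics/scene0.png

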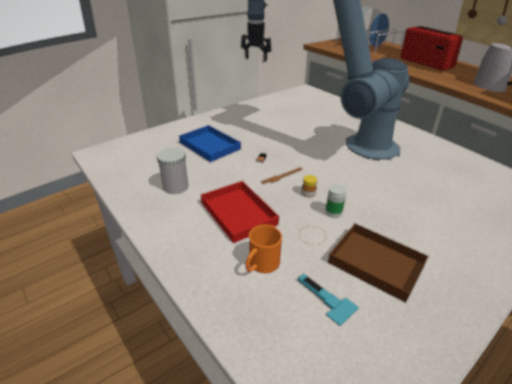

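The top view shows the tin at (281,385), jar (352,394), fork from (424,443) to its tines at (434,346), and battery at (507,405), in 800x600 pixels. The trays are brown on the left, red in the middle and blue on the right. These agree with the network positions. Next I'll get yaws and refined positions from the pixels.

```bash
cat > h.py <<'E'
from bench import arm
import cv2,numpy as np
def world(px,z,cam="top"):
    i=arm.camera_info(cam);R=np.array(i["R"]);t=np.array(i["t"])
    K=np.array([[i["fx"],0,i["cx"]],[0,i["fy"],i["cy"]],[0,0,1]])
    n=cv2.undistortPoints(np.float64(px).reshape(-1,1,2),K,np.array([i["k1"],0,0,0,0.]))[:,0]
    d=np.c_[n,np.ones(len(n))]@R; c=-R.T@t
    return c+d*((z-c[2])/d[:,2])[:,None]
def quat(phi):           # tool down, jaws closing along world direction phi; choose mod pi
    return [np.array([np.cos(a),np.sin(a),0,0]) for a in ((phi+np.pi/2)/2,(phi+3*np.pi/2)/2)]
def best(p,phi):
    c=[(arm.ik(list(p),q.tolist()),q) for q in quat(phi)]
    c=[(abs(j[5]),q.tolist()) for j,q in c if j is not None]
    return min(c,key=lambda e:e[0])[1]
def shot(name,cam="top",crop=None,s=1):
    im=arm.snapshot(cam)[:,:,::-1]
    if crop: im=im[crop[1]:crop[3],crop[0]:crop[2]]
    cv2.imwrite(f"pics/{name}.png",cv2.resize(im,None,fx=s,fy=s,interpolation=cv2.INTER_CUBIC))
def xy(p,z): return [float(p[0]),float(p[1]),z]
def pick(p,phi,z,up=0.2):
    q=best(xy(p,up),phi); arm.goto(xy(p,up),q)
    arm.move_linear(xy(p,z+.03),feed=.2)
    hit=arm.move_linear(xy(p,z),feed=.06,f_stop=8)
    arm.close(); o=arm.get_obs(); print("grip",hit,o["tool_pos"].round(4),round(o["opening"],3),round(o["grip_force"],1))
    arm.move_linear(xy(p,up),feed=.15); o=arm.get_obs(); print("up",round(o["opening"],3),round(o["grip_force"],1),round(o["clock"],1)); return
def place(p,phi,z,up=0.2):
    q=best(xy(p,up),phi); arm.goto(xy(p,up),q)
    arm.move_linear(xy(p,z+.03),feed=.15)
    hit=arm.move_linear(xy(p,z),feed=.04,f_stop=5)
    print("set",hit,arm.get_obs()["tool_pos"].round(4)); arm.open(); arm.hold(.2)
    arm.move_linear(xy(p,up),feed=.2); print(round(arm.get_obs()["clock"],1))
E
python3 - <<'E'
from h import *
im=cv2.imread("pics/top0.png")
def seg(mask,box):
    m=np.zeros(mask.shape,np.uint8);x0,y0,x1,y1=box;m[y0:y1,x0:x1]=mask[y0:y1,x0:x1]*255
    n,l,s,c=cv2.connectedComponentsWithStats(m);k=1+s[1:,4].argmax();ys,xs=np.where(l==k);return np.c_[xs,ys].astype(float)
hsv=cv2.cvtColor(im,cv2.COLOR_BGR2HSV);H,S,V=[hsv[:,:,k].astype(int) for k in range(3)]
def rect(pts,z):
    w=world(pts,z)[:,:2];(c,s,a)=cv2.minAreaRect((w*1000).astype(np.float32))
    d=w-w.mean(0);u=np.linalg.svd(d,full_matrices=False)[2][0]
    b=cv2.boxPoints((c,s,a));e=max((b[1]-b[0],b[2]-b[1]),key=np.linalg.norm)
    return "rect",np.round(c,1),np.round(s,1),"yaw deg",round(np.degrees(np.arctan2(e[1],e[0]))%180,1),"mean",w.mean(0).round(4),"pca",round(np.degrees(np.arctan2(u[1],u[0]))%180,1)
f=lambda *b:[int(v/1.5625) for v in b]
print("fork",rect(seg(S>75,f(405,335,450,455)),.009))
print("batt",rect(seg((V<70)|(S>90),f(485,380,530,430)),.017))
print("jar",rect(seg(S>110,f(330,370,375,415)),.060))
for n,b,z in(("brown",(80,275,250,410),.03),("red",(315,190,470,315),.03),("blue",(550,290,710,410),.03)): print(n,rect(seg(S>90,f(*b)),z))
print("tin",world([[282/1.5625,386/1.5625]],.09))
E
```

```text
fork ('rect', array([438.5, -58.2]), array([ 25.1, 168.1]), 'yaw deg', np.float32(177.6), 'mean', array([ 0.4402, -0.058 ]), 'pca', np.float64(175.4))
batt ('rect', array([ 422.7, -191. ]), array([46.6, 25.7]), 'yaw deg', np.float32(34.7), 'mean', array([ 0.4231, -0.1909]), 'pca', np.float64(34.3))
jar ('rect', array([439.8,  65.9]), array([40.4, 43.2]), 'yaw deg', np.float32(91.2), 'mean', array([0.4397, 0.0662]), 'pca', np.float64(82.2))
brown ('rect', array([519.4, 391.2]), array([149.5, 216.1]), 'yaw deg', np.float32(103.7), 'mean', array([0.5193, 0.3926]), 'pca', np.float64(105.3))
red ('rect', array([676.9,  11. ]), array([211.8, 153.4]), 'yaw deg', np.float32(83.2), 'mean', array([0.6765, 0.0104]), 'pca', np.float64(83.2))
blue ('rect', array([ 520.4, -395.2]), array([150.1, 218.3]), 'yaw deg', np.float32(94.5), 'mean', array([ 0.5202, -0.395 ]), 'pca', np.float64(94.7))
tin [[0.45141849 0.1751188  0.09      ]]
```

Run:
```python
from h import *
d=np.radians
a=d(4.6);Y=np.array([-np.sin(a),np.cos(a)]);blue=np.array([.520,-.398])
pick((.440,.065),0,.040); shot("a1","scene")
place(blue-.045*Y,a,.0445)
pick((.452,.176),0,.050)
place(blue+.045*Y,a,.0545)
shot("a2","top",s=1.5625)
```

```text
grip False [0.44  0.065 0.04 ] -0.004 0.0
up 0.0 0.0 7.1
set False [ 0.5238 -0.443   0.0447]
12.9
grip False [0.4522 0.1763 0.0509] 0.532 57.7
up 0.533 58.3 18.1
set True [ 0.5159 -0.3524  0.0551]
23.2
```

View pics/a2.png

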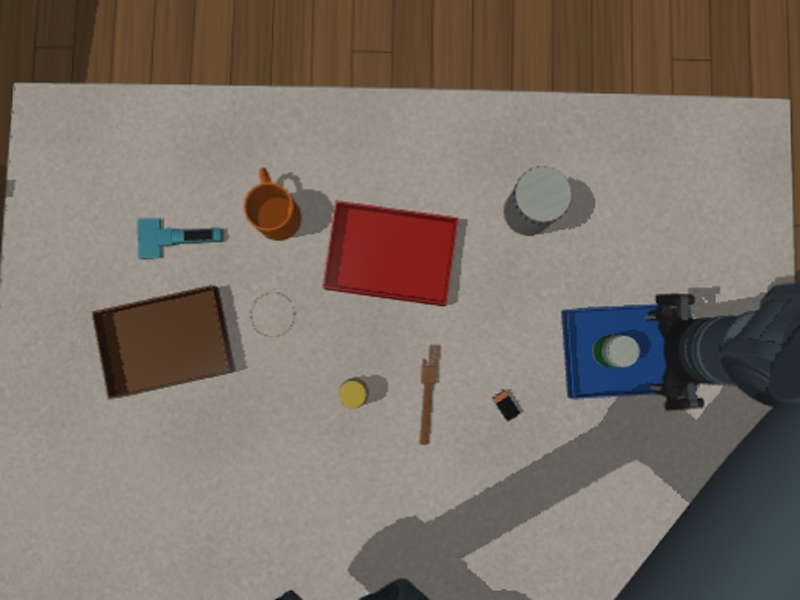

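View pics/a1.png

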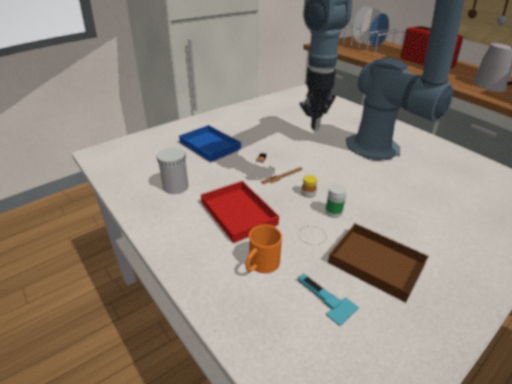

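The tin stands in the blue tray at about (620,350). The jar is still at (352,394), apparently untouched, so the first grasp closed on nothing. I'll retry and take a picture at the grasp before closing.

Run:
```python
from h import *
p=(.440,.065)
print([(np.round(d["centre"],3),round(d["score"],2)) for d in arm.look_for("jam_jar","top")])
q=best(xy(p,.2),0); arm.goto(xy(p,.2),q); print(arm.get_obs()["opening"])
arm.move_linear(xy(p,.08),feed=.2); print(arm.move_linear(xy(p,.040),feed=.06,f_stop=8))
o=arm.get_obs();print(o["tool_pos"],o["opening"],o["clock"],q)
shot("b1","scene",(200,60,420,260),3)
```

```text
[(array([0.441, 0.065, 0.06 ]), 0.58)]
1.0021793415470177
False
[0.44006353 0.06500111 0.04004236] 0.9996541348670782 26.9083 [-0.7071067811865475, 0.7071067811865476, 0.0, 0.0]
```

View pics/b1.png

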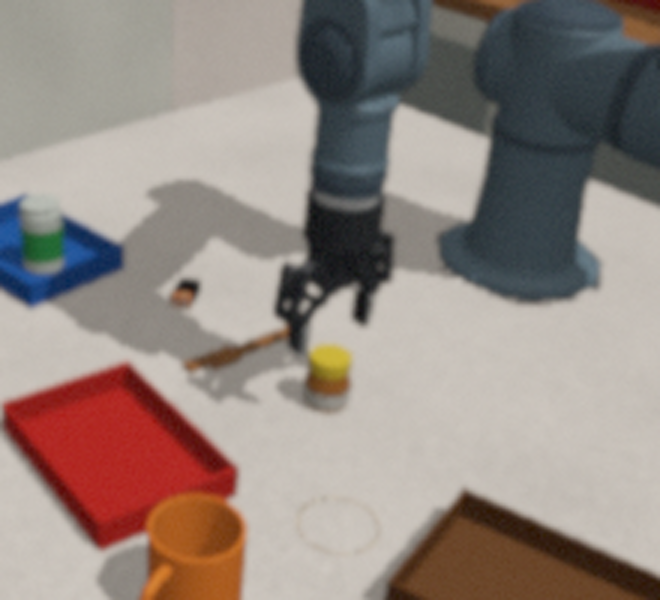

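Projected to (310,182), the fingertips should be lower than where I see them, about (310,171). They look too high or offset. I'll check the exact projection and the top view.

Run:
```python
from h import *
for c in("scene","top"):
    i=arm.camera_info(c);K=np.array([[i["fx"],0,i["cx"]],[0,i["fy"],i["cy"]],[0,0,1]])
    r=cv2.Rodrigues(np.array(i["R"]))[0]
    P=np.array([[.44,.065,.0],[.44,.065,.06],[.44,.065,.04],[.482,.065,.042],[.398,.065,.042]])
    print(c,cv2.projectPoints(P,r,np.array(i["t"]),K,np.array([i["k1"],0,0,0,0.]))[0][:,0].round(1).tolist())
shot("b2","top",(150,190,310,310),5)
o=arm.get_obs();print(o["joints"],o["wrist_force"])
```

```text
scene [[306.9, 192.5], [308.8, 177.1], [308.1, 182.3], [298.7, 186.5], [317.3, 177.3]]
top [[227.5, 250.5], [225.9, 251.9], [226.4, 251.4], [226.8, 235.2], [226.0, 267.9]]
[ 3.86470487e-03  2.48792218e-01 -5.59285773e-01  7.61935468e-01
  5.20467172e-05 -1.56693211e+00] [ 0.08988716 -0.00291117  0.03387357]
```

View pics/b2.png

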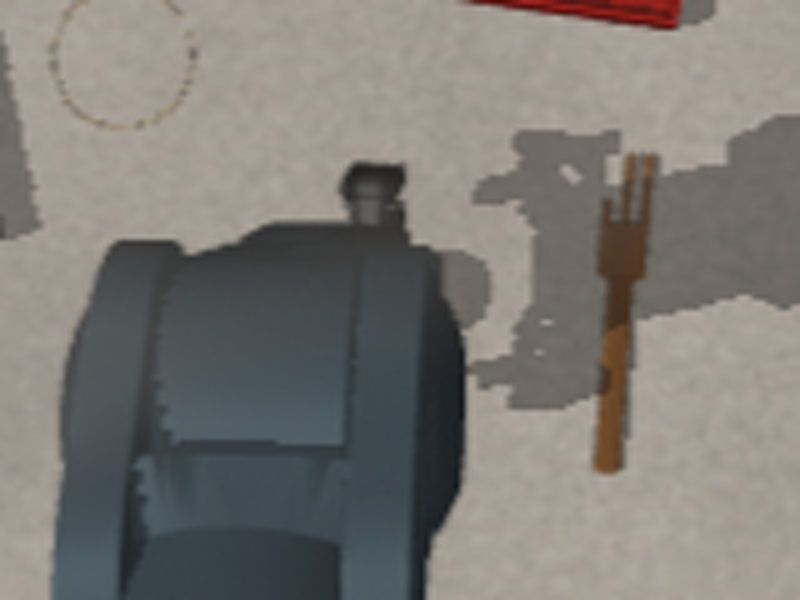

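The view from above lines up with the target in x and y, so the fingers are about 40 mm too high. I'll find the true height by feeling down with a force stop, with the fingers straddling the jar.

Run:
```python
from h import *
p=(.440,.065)
print(arm.move_linear(xy(p,.006),feed=.04,f_stop=4))
o=arm.get_obs();print(o["tool_pos"],o["wrist_force"],o["clock"])
shot("b3","scene",(200,60,420,260),3)
```

```text
False
[0.4402288  0.06500926 0.00616607] [-0.27789457  0.17399724  0.39266826] 28.0083
```

View pics/b3.png

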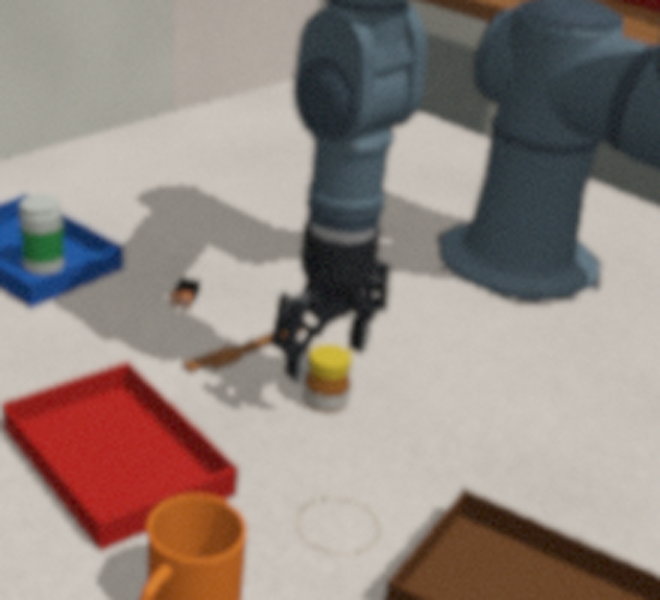

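At reported z = 0.006 the tips really sit at about z = 0.05, so the reported height is off by roughly 40 mm. I'll probe the table with closed fingers to measure it.

Run:
```python
from h import *
p=(.440,.065)
arm.move_linear(xy(p,.12),feed=.25)
p=(.45,.0); arm.move_linear(xy(p,.06),feed=.25); arm.close()
try: h=arm.move_linear(xy(p,-.06),feed=.06,f_stop=4)
except arm.PlanningError as e: print(e); h=arm.move_linear(xy(p,-.03),feed=.06,f_stop=4)
o=arm.get_obs();print(h,o["tool_pos"],o["wrist_force"],o["clock"])
arm.move_linear(xy(p,.12),feed=.25);arm.open()
```

```text
True [ 4.49735499e-01  2.29663783e-05 -2.59672239e-02] [-2.74545911  0.16487291  8.65927294] 31.275
```

The reported z is about 36.5 mm below the true height, so I'll correct for it and redo the jar, then do the battery and fork.

Run:
```python
from h import *
a=np.radians(4.6);Y=np.array([-np.sin(a),np.cos(a)]);blue=np.array([.520,-.398]);D=.0365
pick((.440,.065),0,.040-D)
if arm.get_obs()["opening"]>.3: place(blue-.045*Y,a,.0425-D)
shot("c1","scene")
```

```text
grip False [0.4402 0.065  0.0041] 0.512 60.5
up 0.511 60.6 36.8
set True [ 0.5231 -0.4424  0.0082]
42.5
```

View pics/c1.png

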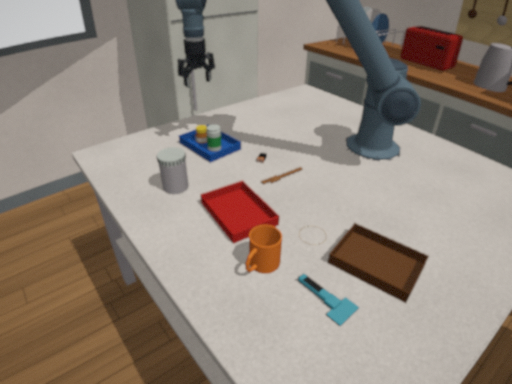

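Jar at (201,130) and tin at (214,138) both stand upright in the blue tray. Battery and fork next.

Run:
```python
from h import *
d=np.radians;D=.0365
pick((.423,-.191),d(124.5),.016-D)
print(arm.get_obs()["opening"])
if arm.get_obs()["opening"]>.1: place((.662,.013),d(83.2),.0185-D)
pick((.438,-.058),d(85.4),.0145-D)
print(arm.get_obs()["opening"])
if arm.get_obs()["opening"]>.05: place((.517,.396),d(14),.0165-D)
shot("d1","top",s=1.5625)
```

```text
grip False [ 0.4235 -0.1913 -0.02  ] 0.286 59.4
up 0.282 58.9 48.1
0.28168922569897425
set True [ 0.6612  0.0131 -0.016 ]
53.4
grip False [ 0.4381 -0.058  -0.0217] 0.134 58.8
up 0.134 58.6 58.4
0.13362082359855068
set True [ 0.5164  0.3957 -0.0176]
64.3
```

View pics/d1.png

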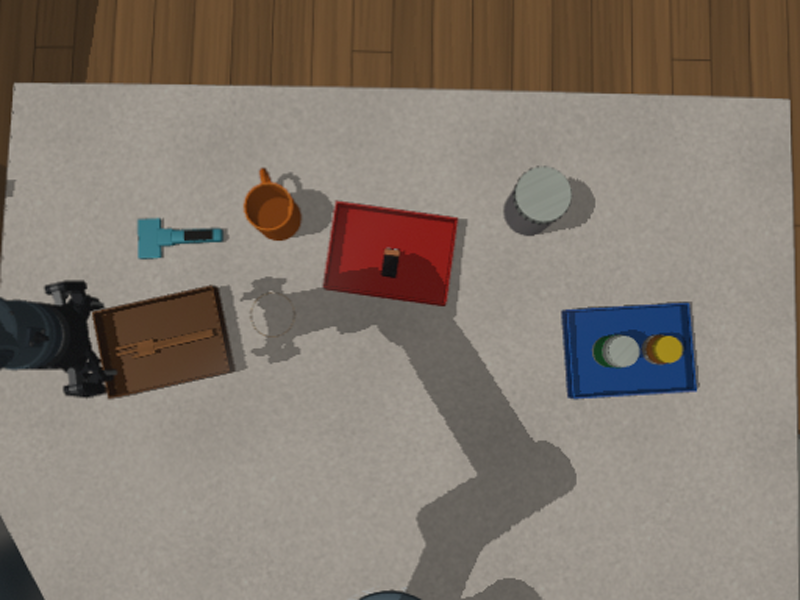

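The fork lies flat inside the brown tray from (115,352) to (217,333). The battery is in the red tray at (391,263), and the tin and jar are upright in the blue tray at (620,350) and (664,349). The canister, mug and scraper have not moved.

Run:
```python
from bench import arm
print(arm.hand_in())
```

```text
the job is handed in; nothing more can be done
None
```

The job is handed in with no verdict shown: in the last picture the fork is flat in the brown tray, the tin and jar upright in the blue, the battery flat in the red, all let go, and the canister, mug and scraper look unmoved (the first jar grasp missed because the reported tool height was about 36 mm off; I corrected for that and repeated it).

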